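# Knock a clock movement up out of its stacking tray

## Robot

A 6-joint arm with a two-finger parallel gripper is mounted at the origin on the work surface. World frame = base frame: x ahead of the robot, y to its left, z up, the work surface at z = 0. Lengths are in m, angles in rad, forces in N, time in s.
With the tool pointing down it reaches from about 0.225 to 0.875 m from the base axis. Payload 3.4 kg.
Tool frame: the origin (TCP) lies on the centre line of the jaws, within the pads' length; the fingertips stand 22 mm ahead of it and the grasp point (between the pads) lies 3 mm ahead of it; z points along the fingers, y is the line along which they close (so a half turn about z gives the same grasp; the last joint's range is limited). The gripper opens to 85 mm and grips with 20 to 120 N. Pads are 22 mm wide; open, the fingers measure 114 mm over their backs; the gripper's body (76 mm by 85 mm) begins 54 mm behind the grasp point. The pads swing forward as they close: fully open they stand 13 mm farther back than shut.
Start: joints at [1.122, 0.276, 1.505, -0, 1.361, -0.121], TCP at [0.185, 0.544, 0.253] pointing down, gripper open.
Joint ranges: [-2.89, 2.89], [-0.75, 2.08], [0.22, 2.7], [-1.18, 4.32], [0.11, 2.71], [-2.7, 2.7]. Speed limits (rad/s): [2.57, 2.57, 3.14, 3.14, 3.14, 3.14].

## Interface

Orientations are given as a unit quaternion [w, x, y, z].
In Python, from rig import manip gives the robot as it stands.
- The arm moves only by the shell command python3 steer.py 'ROWS' [OPENING] [FORCE]. ROWS is a JSON list of rows, 1 to 5 of them, each an object with the fields pos (a list: dx, dy, dz in m), yaw (a turn about the tool's z in rad); a field left out counts as zero; each row shifts and turns the commanded pose from where the row before left it, along the tool's axes as they then stand; what a row does not reach is not made up. A row lasts 1/12 s, in which the tool goes at most 0.0417 m and 0.125 rad, less where a joint would pass 70% of its speed; a pose out of reach is approached as far as the arm can. OPENING is the finger opening in m, set as the command begins (- or left out keeps the last). The fingers move at their own pace and stop on an object; FORCE is the grip in N (left out, the last holds). Time passes only in rows, so rows that do not move let the fingers close. It prints the time, the measured TCP pose, the force, the opening and the grip force at its end. Input that does not fit is refused with a message, and nothing moves.
- manip.get_state(): the state, without advancing time (a new reading comes with each control period).
- manip.get_image(name): name is "side" or "top" or "wrist"; returns a dict with "img" (480x640x3 uint8, red, green, blue), "camera_matrix" (3x3 intrinsics, pixels), "k1" (the pictures are not rectified: a ray, as slopes to the right and down, at radius r is drawn at 1 + k1 r^2 times it, then the intrinsics apply), "T" (4x4, takes a point from camera to world coordinates); the wrist camera has in their place "hand_eye" (4x4, takes a point from camera to tool coordinates, whose origin is the TCP and whose axes are the flange's). Camera axes: x right, y down, z forward; pixel columns grow to the right and rows downward; lengths in m; the calibration is good to about 2 mm. A picture is of the moment at which its call begins: read the wrist's pose just before it. There is no depth.
- manip.sign_off(): hands the job in; it is judged then, once.
The state is a dict: "clock": time; "qpos": joint angles; "qd": joint speeds; "effort": joint torques, N m; "position": TCP position; "ee_rot": TCP orientation; "contact_force": force on the tool from outside, world axes, zero at the start; "moment": the same for the moment, N m; "width": finger opening in m; "gripper_force": force on a finger pad.
Only numpy, scipy, OpenCV 4.12 (cv2) and the standard library are available. Lean on these libraries where they do the work, as an engineer would, in place of code of your own. Each camera call takes 0.05 s, during which the arm holds its last target. There are 200 camera calls.

## Task

Lift the top tray, with the clock movement in it, off the pile of three trays and lower it, kept level, over the upright stump of the knock-out stand, so that the stump comes up through the hole in the tray's floor and pushes the movement up until it stands proud of the rim. Lower the tray all the way until it sits flat on the stand's base before letting go (do not drop it), and leave it there with the movement standing up level in it. Do not touch the movement with the gripper, and leave the other two trays and everything else on the bench where they are.

Things in the scene. Friction and masses are not known exactly. Their poses are not given: they have to be found in the camera images.
- tray_top: uppermost of three like wooden trays, the one to move: 120 mm (x) x 66 mm (y) x 40 mm tall, origin at the centre of its underside, z up, 0.15 to 0.31 kg. Flat upright long sides (z 6 to 40 mm) to grip across the 66 mm width. The lowest 6 mm is an inset foot, 108 x 54 mm, nested 4 mm deep with 2 mm play in the rim of the tray below: lift straight up first. Same when turned half round
- tray_hole (a point): top tray: centre of its access hole, 60 mm along x by 34 mm along y, through the floor of the oblong recess (91 x 45 mm) that holds the movement. The point is on the recess floor, 8 mm above the tray's underside, over its origin
- movement_top: brass clock movement lying in the top tray's recess: a block 88 (x) x 42 (y) x 20 mm, loose with 1.5 mm play each side, 0.13 to 0.25 kg. Origin at the centre of its underside, at the start 8 mm above the tray's underside, its top then 12 mm below the tray's rim
- tray_middle: the second tray of the pile, same shape; origin at the centre of its underside, 36 mm below that of the top tray at the start. It holds another movement
- tray_bottom: the lowest tray of the pile, same shape; origin at the centre of its underside, standing loose on the bench
- stand: knock-out stand fixed to the bench: steel base plate 150 (x) x 100 (y) x 10 mm with a black oblong stump upright at its centre; origin at the centre of its underside, on the bench, z up. The tray sits flat on the base's top, z 10 mm, stump through its hole, long way along long way, either way round; the movement's top then stands 12 mm above the rim, still guided by the recess
- stump_top (a point): centre of the stump's flat top, 42 mm above the bench (32 mm above the base plate); the stump is 44 mm along the stand's x by 20 mm along its y, so the tray's hole has 8 mm play along x and 7 mm along y
- oil_bottle: bystander to leave alone: small oil bottle, 44 mm across, 110 mm tall
- loupe: bystander to leave alone: black eyeglass cup, 48 mm across, 36 mm tall
- screwdriver: bystander to leave alone: screwdriver with yellow handle, about 150 mm long, lying flat along its x
- tweezers: bystander to leave alone: steel tweezers, about 135 mm long, lying flat along x, origin near the closed end
- pocket_clock: bystander to leave alone: round steel pocket clock lying face up, 70 mm across, 16 mm high, crown towards its -x
- file: bystander to leave alone: file with a round wooden handle, 220 mm long along x, 26 mm high, lying flat
- screw_cup: bystander to leave alone: small aluminium cup, 66 mm across, 35 mm tall

How it is judged:
By the outcome, as a careful person would: the job done as asked, in the order asked, and still so for the second after the job is handed in, with the robot touching nothing.
It also fails if it takes over 45 s, if anything falls off the work surface, if the arm or the gripper's body presses on something with over 40 N, if the wrist force passes 120 N, or if a joint passes its speed limit or range.

## Working session

There is one attempt and no reset: what is moved stays moved. The work goes in short steps, Python scripts to look and compute and a shell command to move; the robot and the scene stay as the last step left them, time stands still between calls to the robot, and variables do not carry over. Pictures are saved under pics/ and viewed, at most 10 in all, crops included, and the job is handed in when it is done.

```bash
ls; mkdir -p pics; cat > h.py <<'E'
import numpy as np, cv2
from rig import manip
from scipy.spatial.transform import Rotation as R
def Rq(q): return R.from_quat([q[1],q[2],q[3],q[0]])
def grab(name):
    s=manip.get_state(); d=manip.get_image(name)
    if 'T' in d: T=np.array(d['T'])
    else:
        W=np.eye(4); W[:3,:3]=Rq(s['ee_rot']).as_matrix(); W[:3,3]=s['position']; T=W@np.array(d['hand_eye'])
    return dict(img=d['img'],K=np.array(d['camera_matrix']),k1=float(d['k1']),T=T)
def dist(c): return np.array([c['k1'],0,0,0,0.])
def ray(c,uv):
    p=cv2.undistortPoints(np.array(uv,float).reshape(-1,1,2),c['K'],dist(c)).reshape(-1,2)
    d=np.c_[p,np.ones(len(p))]@c['T'][:3,:3].T
    return c['T'][:3,3],d
def onplane(c,uv,z):
    o,d=ray(c,uv); return o+d*((z-o[2])/d[:,2])[:,None]
def tri(c1,uv1,c2,uv2):
    out=[]
    o1,d1=ray(c1,uv1);o2,d2=ray(c2,uv2)
    for a,b in zip(d1,d2):
        t=np.linalg.lstsq(np.c_[a,-b],o2-o1,rcond=None)[0]
        p,q=o1+t[0]*a,o2+t[1]*b; out.append([*((p+q)/2),np.linalg.norm(p-q)])
    return np.array(out)
def save(c,n): cv2.imwrite('pics/'+n,c['img'][:,:,::-1])
E
python3 - <<'E'
from h import *
for n in ('side','top','wrist'):
    c=grab(n); save(c,n+'0.png'); np.savez('pics/'+n+'0.npz',**c); print(n,c['T'][:3].round(3).tolist(),c['K'][0,0],c['k1'])
print(manip.get_state()['ee_rot'])
E
```

```text
pics
rig.py
steer.py
side [[0.762, -0.367, 0.534, 0.131], [-0.648, -0.423, 0.633, -0.507], [-0.006, -0.829, -0.56, 0.541]] 449.0770042141089 -0.10682378134654534
top [[-0.009, -0.986, 0.168, 0.379], [-1.0, 0.01, 0.004, 0.036], [-0.006, -0.168, -0.986, 1.178]] 517.8660889199369 -0.14359221002575895
wrist [[0.322, 0.902, 0.286, 0.113], [0.947, -0.306, -0.1, 0.569], [-0.002, 0.303, -0.953, 0.373]] 336.7125638586535 -0.02200323868063939
[-1.99522097e-04  1.63167709e-01  9.86598092e-01 -6.80828081e-04]
```

View pics/top0.png

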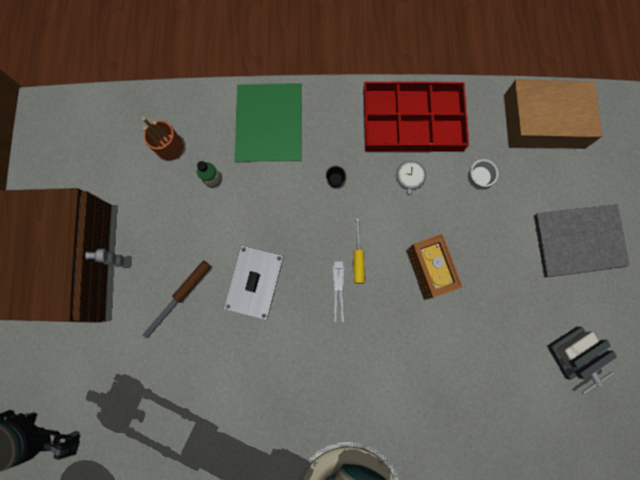

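View pics/side0.png

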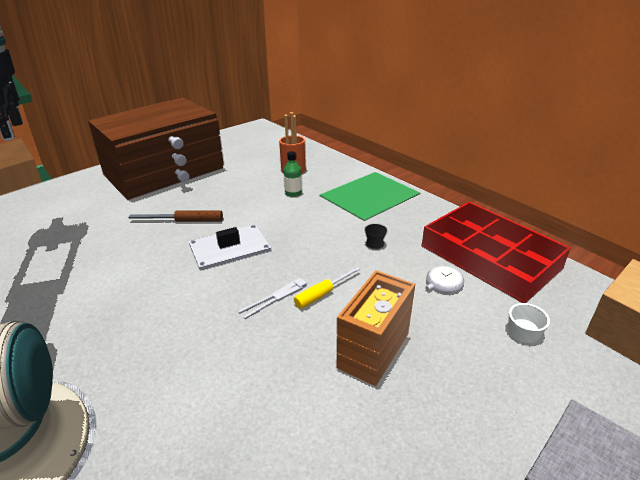

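The top view shows the tray pile at about (435,266) and the stand at (254,282), with its stump at (252,281). In the side view the pile's rim is at about (380,285) and the stump at (229,238). I'll enlarge both for corner picking.

```bash
python3 - <<'E'
import cv2,numpy as np
t=cv2.imread('pics/top0.png');s=cv2.imread('pics/side0.png')
def cr(i,x,y,w,h,f): return cv2.resize(i[y:y+h,x:x+w],(w*f,h*f),interpolation=cv2.INTER_CUBIC)
a=np.hstack([cr(t,400,225,70,75,4)[:,:280],cr(s,325,262,100,75,4)])
b=np.hstack([cr(t,220,240,70,75,4),cr(s,185,215,100,75,4)])
im=np.vstack([a,b]); cv2.imwrite('pics/comp.png',im); print(im.shape)
E
```

```text
(600, 680, 3)
```

View pics/comp.png

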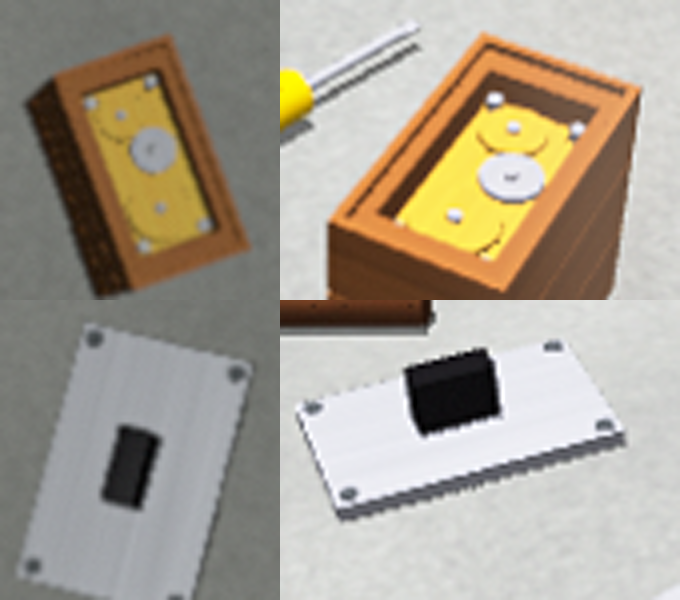

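The crops show the top tray's rim corners clearly in both views. The stand's plate corners and its screws are also visible, though the plate's last corner is cut off in the top crop.

```bash
python3 - <<'E'
from h import *
T=dict(np.load('pics/top0.npz'));S=dict(np.load('pics/side0.npz'))
for c in(T,S): c['k1']=float(c['k1'])
f=lambda p,o:(np.array(p,float)+.5)/4-.5+o
tt=f([(57,80),(172,36),(249,249),(133,292)],(400,225))
ts=f([(205,35),(361,88),(225,291),(49,222)],(325,262))
P=tri(T,tt,S,ts);print('rim',P.round(4),P.mean(0).round(4))
def info(P,n):
    v=(P[0]+P[1]-P[2]-P[3])[:2];print(n,'ctr',P.mean(0).round(4),'yaw',np.degrees(np.arctan2(v[1],v[0])).round(2),'L',np.linalg.norm(v)/2,'W',np.linalg.norm((P[0]+P[3]-P[1]-P[2])[:2])/2)
info(P[:,:3],'rim tri')
for z in(.112,):
    info(onplane(T,tt,z),'top');info(onplane(S,ts,z),'side')
# plate
def plate(c,x,y,w,h):
    g=cv2.cvtColor(c['img'],cv2.COLOR_RGB2GRAY); roi=g[y:y+h,x:x+w]
    t,m=cv2.threshold(roi,0,255,cv2.THRESH_BINARY+cv2.THRESH_OTSU) if c is T else (0,((roi>205)*255).astype(np.uint8))
    m=cv2.morphologyEx(m,cv2.MORPH_OPEN,np.ones((3,3)))
    k=max(cv2.findContours(m,0,2)[0],key=cv2.contourArea); k=cv2.convexHull(k).reshape(-1,2)+[x,y]; return k,t
for c,b,n in((T,(215,235,80,95),'T'),(S,(180,215,100,60),'S')):
    k,t=plate(c,*b); w=onplane(c,k,.01); r=cv2.minAreaRect((w[:,:2]*1000).astype(np.float32));print(n,t,len(k),r,cv2.boxPoints(r).round(1).tolist())
# plate hand corners, top TL,TR,BL and side
q=tri(T,f([(90,325-300),(253,67),(20,275)],(220,240)),S,f([(555-280,340-300),(625-280,435-300),(298-280,406-300)],(185,215)));print(q.round(4))
# stump top far-left, near-left.. 
E
```

```text
rim [[ 5.401e-01 -1.427e-01  1.142e-01  2.700e-03]
 [ 5.618e-01 -2.036e-01  1.145e-01  4.000e-04]
 [ 4.503e-01 -2.400e-01  1.127e-01  1.800e-03]
 [ 4.291e-01 -1.783e-01  1.121e-01  1.400e-03]] [ 0.4953 -0.1911  0.1134  0.0016]
rim tri ctr [ 0.4953 -0.1911  0.1134] yaw 17.93 L 0.11695441511564175 W 0.06497884304890486
top ctr [ 0.4949 -0.1909  0.112 ] yaw 17.69 L 0.11722235862726803 W 0.0655681817951786
side ctr [ 0.4974 -0.1904  0.112 ] yaw 18.37 L 0.11941661232868274 W 0.06466611559427927
T 139.0 20 ((472.7559814453125, 207.70411682128906), (99.21648406982422, 149.27334594726562), 75.41867065429688) [[388.0, 178.5], [532.5, 140.89999389648438], [557.5, 236.89999389648438], [413.0, 274.5]]
S 0 6 ((472.16326904296875, 215.4172821044922), (229.68455505371094, 220.90432739257812), 54.360660552978516) [[315.5, 186.39999389648438], [495.0, 57.70000076293945], [628.7999877929688, 244.39999389648438], [449.29998779296875, 373.1000061035156]]
[[0.5541 0.2344 0.0121 0.0033]
 [0.532  0.1399 0.008  0.0021]
 [0.4139 0.2715 0.0111 0.0006]]
```

```bash
cat >> h.py <<'E'
def todo(x,y,z,yaw_y):
    s=manip.get_state(); M=Rq(s['ee_rot']).as_matrix()
    d=M.T@(np.array([x,y,z])-s['position']); a=np.degrees(np.arctan2(M[1,1],M[0,1]))
    print('t',s['clock'],'pos',np.round(s['position'],4),'tool d',d.round(4),'turn',np.radians(a-yaw_y).round(4),'tilt',M[:,2].round(4),'q',np.round(s['qpos'],2),'F',np.round(s['contact_force'],1),'w',s['width'])
E
python3 steer.py '[{"yaw": -0.125},{"yaw": -0.125},{"yaw": -0.125},{"yaw": -0.125},{"yaw": -0.125}]' 0.085
python3 -c "
from h import *
todo(.43,-.20,.25,107.9)"
```

```text
clock: 0.57
position: [0.185, 0.5442, 0.2529]
ee_rot: [-0.0, -0.151, 0.989, -0.0]
contact_force: [0.2, -0.3, -0.2]
width: 0.0848
gripper_force: 0.0
t 0.5667 pos [0.185  0.5442 0.2529] tool d [-0.0115 -0.7834  0.0034] turn -0.0091 tilt [-3.e-04 -7.e-04 -1.e+00] q [ 1.12  0.28  1.51 -0.    1.36 -0.75] F [ 0.2 -0.3 -0.2] w 0.08475308234602923
```

```bash
R='' ; 
python3 steer.py '[{"pos": [-0.0038,-0.02,0]},{"pos": [-0.0038,-0.04,0]},{"pos": [-0.0038,-0.04,0]},{"pos": [-0.0038,-0.04,0]},{"pos": [-0.0038,-0.04,0]}]' >/dev/null
python3 steer.py '[{"pos": [-0.0038,-0.04,0]},{"pos": [-0.0038,-0.04,0]},{"pos": [-0.0038,-0.04,0]},{"pos": [-0.0038,-0.04,0]},{"pos": [-0.0038,-0.04,0]}]' >/dev/null
python3 steer.py '[{"pos": [-0.0038,-0.04,0]},{"pos": [-0.0038,-0.04,0]},{"pos": [-0.0038,-0.04,0]},{"pos": [-0.0038,-0.04,0]},{"pos": [-0.0038,-0.04,0]}]' >/dev/null
python3 steer.py '[{"pos": [-0.0038,-0.04,0],"yaw": -0.009},{"pos": [-0.0038,-0.04,0]},{"pos": [-0.0038,-0.04,0]},{"pos": [-0.0038,-0.04,0]},{"pos": [-0.0038,-0.02,0]}]'
python3 steer.py '[{},{},{}]'
python3 - <<'E'
from h import *
todo(.4955,-.191,.25,107.9)
c=grab('wrist');np.savez('pics/w1.npz',**c);save(c,'w1.png')
E
```

```text
clock: 2.23
position: [0.4829, -0.1641, 0.2529]
ee_rot: [0.0, -0.151, 0.989, -0.001]
contact_force: [0.7, 0.3, 0.7]
width: 0.0849
gripper_force: 0.0
clock: 2.48
position: [0.4808, -0.1588, 0.2528]
ee_rot: [-0.001, -0.152, 0.988, 0.001]
contact_force: [0.2, -0.9, -0.4]
width: 0.0851
gripper_force: 0.0
t 2.4833 pos [ 0.4808 -0.1588  0.2528] tool d [-0.0043 -0.0351  0.0027] turn -0.0064 tilt [-0.0015  0.0015 -1.    ] q [-0.46  0.17  1.64  0.    1.33 -2.33] F [ 0.2 -0.9 -0.4] w 0.08508460491985748
```

View pics/w1.png

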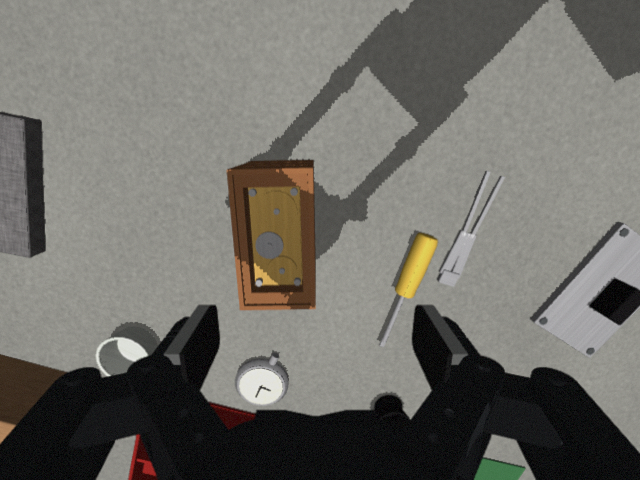

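The wrist view shows the tray with its rim spanning roughly (229,169) to (315,309). The TCP fell short by about 35 mm in tool y, so I'll correct that and take a second view.

```bash

python3 steer.py '[{"pos": [-0.0043,-0.012,0],"yaw": -0.0064},{"pos": [0,-0.012,0]},{"pos": [0,-0.011,0]},{},{}]'
python3 - <<'E'
from h import *
todo(.4955,-.191,.25,107.9)
c=grab('wrist');np.savez('pics/w2.npz',**c);save(c,'w2.png')
a=cv2.imread('pics/w1.png');b=cv2.imread('pics/w2.png')
f=lambda i,x,y:cv2.resize(i[y:y+190,x:x+130],None,fx=3,fy=3,interpolation=cv2.INTER_CUBIC)
cv2.imwrite('pics/w12.png',np.hstack([f(a,210,140),f(b,240,140)]))
E
```

```text
clock: 2.95
position: [0.4965, -0.1922, 0.2531]
ee_rot: [-0.0, -0.155, 0.988, 0.0]
contact_force: [-0.5, -0.0, -1.2]
width: 0.085
gripper_force: 0.0
t 2.95 pos [ 0.4965 -0.1922  0.2531] tool d [0.0006 0.0014 0.0031] turn -0.0007 tilt [-3.e-04  4.e-04 -1.e+00] q [-0.5   0.21  1.59  0.    1.34 -2.38] F [-0.5 -0.  -1.2] w 0.0850361102039892
```

View pics/w12.png

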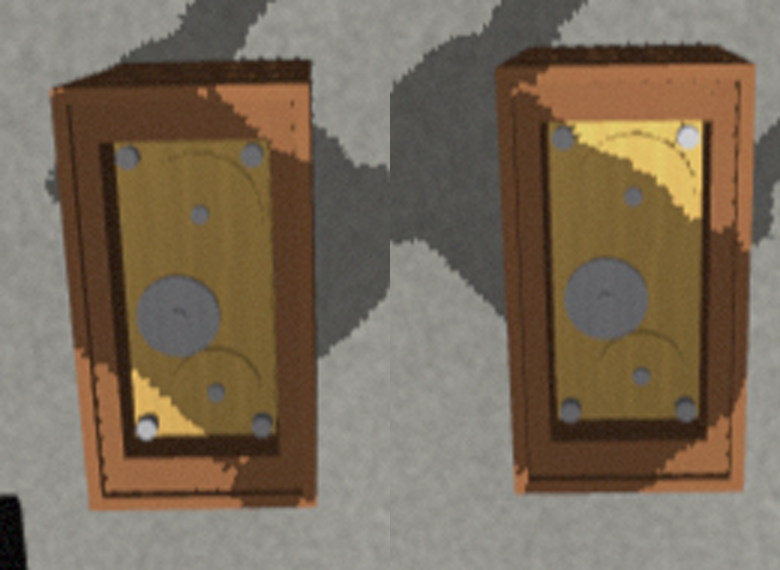

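The crops show clean rim corners in both wrist views.

```bash
python3 - <<'E'
from h import *
def ld(n):
    c=dict(np.load(f'pics/{n}.npz'));c['k1']=float(c['k1']);return c
W1,W2,T,S=map(ld,('w1','w2','top0','side0'))
f=lambda p,o,k:(np.array(p,float)+.5)/k-.5+o
# order +x+y,+x-y,-x-y,-x+y
w1=f([(316,506),(90,509),(51,89),(311,80)],(210,140),3)
w2=f([(353,491),(125,493),(107,68),(365,64)],(240,140),3)
tt=f([(57,80),(172,36),(249,249),(133,292)],(400,225),4)
def info(P,n):
    v=(P[0]+P[1]-P[2]-P[3])[:2];print(n,P.mean(0).round(4),'yaw',np.degrees(np.arctan2(v[1],v[0])).round(2),'L',(np.linalg.norm(v)/2).round(4),'W',(np.linalg.norm((P[0]+P[3]-P[1]-P[2])[:2])/2).round(4))
info(tri(W2,w2,T,tt)[:,:3],'w2+top');info(tri(W1,w1,W2,w2)[:,:3],'w1+w2')
for z in(.112,.1135): info(onplane(W2,w2,z),'w2');info(onplane(W1,w1,z),'w1');info(onplane(T,tt,z),'top')
E
```

```text
w2+top [ 0.4945 -0.19    0.1163] yaw 18.21 L 0.1164 W 0.0648
w1+w2 [ 0.4962 -0.1893  0.1108] yaw 18.14 L 0.1194 W 0.0657
w2 [ 0.4964 -0.1894  0.112 ] yaw 18.41 L 0.1195 W 0.0654
w1 [ 0.496  -0.1894  0.112 ] yaw 18.25 L 0.1198 W 0.0658
top [ 0.4949 -0.1909  0.112 ] yaw 17.69 L 0.1172 W 0.0656
w2 [ 0.496  -0.1896  0.1135] yaw 18.41 L 0.1188 W 0.065
w1 [ 0.4955 -0.1894  0.1135] yaw 18.25 L 0.1191 W 0.0654
top [ 0.4947 -0.1906  0.1135] yaw 17.69 L 0.1171 W 0.0655
```

```bash

python3 steer.py '[{"pos": [0,0.0022,0.015],"yaw": -0.004},{"pos": [0,0,0.025]},{"pos": [0,0,0.03]},{"pos": [0,0,0.025]},{"pos": [0,0,0.015]}]'
python3 steer.py '[{"pos": [0,0,0.01]},{"pos": [0,0,0.01]},{"pos": [0,0,0.006]},{},{}]'
python3 -c "
from h import *
todo(.496,-.190,.107,108.1)"
```

```text
clock: 3.42
position: [0.4939, -0.1882, 0.1407]
ee_rot: [-0.002, -0.158, 0.987, 0.001]
contact_force: [-0.5, 0.4, -0.4]
width: 0.0852
gripper_force: 0.0
clock: 3.83
position: [0.496, -0.1896, 0.1177]
ee_rot: [0.0, -0.158, 0.987, -0.0]
contact_force: [-0.2, -0.3, 0.4]
width: 0.0847
gripper_force: 0.0
t 3.8333 pos [ 0.496  -0.1896  0.1177] tool d [ 0.0002 -0.0004  0.0107] turn 0.0008 tilt [ 8.e-04 -3.e-04 -1.e+00] q [-0.5   0.32  1.8   0.    1.01 -2.38] F [-0.2 -0.3  0.4] w 0.08469705010329272
```

```bash

python3 steer.py '[{"pos": [0,0,0.004]},{"pos": [0,0,0.004]},{"pos": [0,0,0.0027]},{},{}]'
python3 steer.py '[{},{},{}]' 0.069 20
python3 steer.py '[{},{},{}]' 0.067
python3 -c "
from h import *
todo(.496,-.190,.107,108.1)
save(grab('wrist'),'w3.png')"
```

```text
clock: 4.25
position: [0.4956, -0.1894, 0.1065]
ee_rot: [-0.0, -0.158, 0.987, 0.0]
contact_force: [-0.3, -0.5, 0.3]
width: 0.0848
gripper_force: 0.0
clock: 4.5
position: [0.4958, -0.1895, 0.1067]
ee_rot: [0.0, -0.158, 0.987, -0.0]
contact_force: [-0.3, 0.1, -0.7]
width: 0.069
gripper_force: 0.0
clock: 4.75
position: [0.4957, -0.1895, 0.1066]
ee_rot: [0.0, -0.158, 0.987, -0.0]
contact_force: [0.7, -0.8, 0.7]
width: 0.0672
gripper_force: 0.0
t 4.75 pos [ 0.4957 -0.1895  0.1066] tool d [-0.0001 -0.0006 -0.0004] turn 0.0007 tilt [ 1.e-04  0.e+00 -1.e+00] q [-0.5   0.34  1.82  0.    0.99 -2.38] F [ 0.7 -0.8  0.7] w 0.06716976468490836
```

View pics/w3.png

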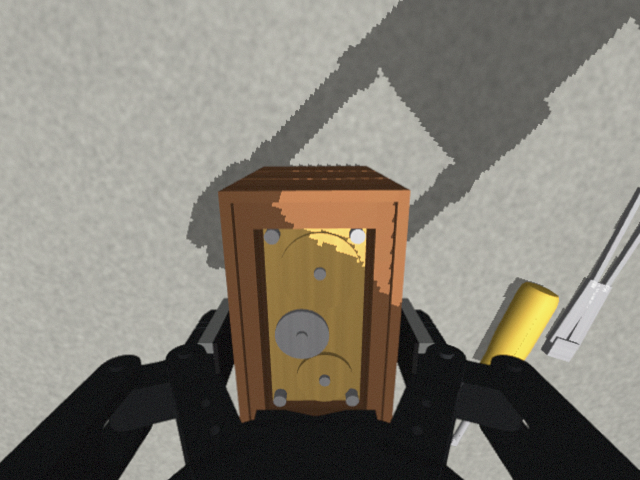

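The fingers sit evenly either side of the tray, with pads at (215,345) and (415,345), and nothing has shifted. I'll grip and lift.

```bash

python3 steer.py '[{},{},{},{}]' 0.06 50
python3 steer.py '[{"pos": [0,0,-0.003]},{"pos": [0,0,-0.004]},{"pos": [0,0,-0.005]},{"pos": [0,0,-0.008]},{"pos": [0,0,-0.012]}]'
python3 steer.py '[{"pos": [0,0,-0.015]},{"pos": [0,0,-0.015]},{"pos": [0,0,-0.01]},{},{}]'
python3 - <<'E'
from h import *
todo(.4728,.2077,.18,75.4)
S=grab('side');T=grab('top');np.savez('pics/s4.npz',**S);np.savez('pics/t4.npz',**T)
cv2.imwrite('pics/s4.png',np.hstack([S['img'][180:440,280:600],T['img'][180:440,200:500]])[:,:,::-1])
E
```

```text
clock: 5.13
position: [0.4958, -0.1897, 0.107]
ee_rot: [0.0, -0.158, 0.987, -0.0]
contact_force: [-0.8, -0.4, 5.1]
width: 0.0651
gripper_force: 57.3
clock: 5.55
position: [0.4947, -0.1889, 0.1381]
ee_rot: [-0.001, -0.158, 0.988, 0.001]
contact_force: [0.1, 0.0, -4.2]
width: 0.0651
gripper_force: 56.5
clock: 5.97
position: [0.4958, -0.1895, 0.179]
ee_rot: [0.0, -0.158, 0.987, -0.0]
contact_force: [-0.1, 0.0, -5.1]
width: 0.0652
gripper_force: 56.8
t 5.9667 pos [ 0.4958 -0.1895  0.179 ] tool d [-0.1018  0.3846 -0.0012] turn 0.5715 tilt [ 1.e-03 -4.e-04 -1.e+00] q [-0.5   0.26  1.72  0.    1.16 -2.38] F [-0.1  0.  -5.1] w 0.06515963509304311
```

View pics/s4.png

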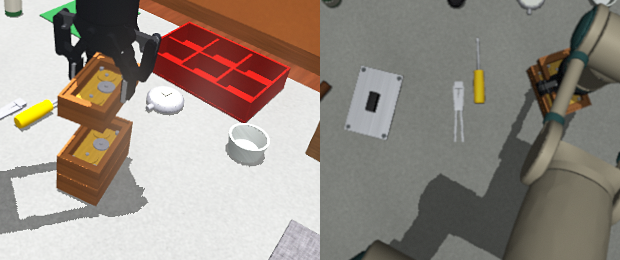

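Only the top tray came up, with the movement in it. The two lower trays are still in place at about (93,160) in the left half of the picture. I'll turn and travel halfway, then measure the stand again.

```bash

python3 steer.py '[{"yaw": 0.08},{"yaw": 0.12},{"yaw": 0.12},{"yaw": 0.12},{"yaw": 0.08}]'
python3 steer.py '[{"pos": [0.003,0.009,0],"yaw": 0.0515},{"pos": [0.006,0.018,0]},{"pos": [0.009,0.027,0]},{"pos": [0.009,0.028,0]},{"pos": [0.009,0.028,0]}]'
python3 steer.py '[{"pos": [0.009,0.028,0]},{"pos": [0.009,0.028,0]},{"pos": [0.006,0.018,0]},{"pos": [0.003,0.009,0]},{}]'
python3 steer.py '[{},{},{}]'
python3 - <<'E'
from h import *
todo(.4728,.2077,.18,75.4)
c=grab('wrist');np.savez('pics/w5.npz',**c);save(c,'w5.png')
E
```

```text
clock: 6.48
position: [0.4949, -0.1891, 0.1773]
ee_rot: [-0.001, 0.104, 0.995, 0.001]
contact_force: [-0.0, 0.1, -4.8]
width: 0.065
gripper_force: 56.6
clock: 6.9
position: [0.4871, -0.0729, 0.1773]
ee_rot: [-0.001, 0.128, 0.992, 0.0]
contact_force: [0.8, -0.5, -5.5]
width: 0.0647
gripper_force: 56.8
clock: 7.32
position: [0.4819, 0.0148, 0.1778]
ee_rot: [-0.001, 0.126, 0.992, 0.0]
contact_force: [0.5, 0.1, -5.2]
width: 0.0647
gripper_force: 56.9
clock: 7.57
position: [0.4831, 0.0119, 0.1784]
ee_rot: [0.0, 0.128, 0.992, -0.0]
contact_force: [-1.1, 0.8, -4.0]
width: 0.0649
gripper_force: 56.9
t 7.5667 pos [0.4831 0.0119 0.1784] tool d [ 0.0596  0.1868 -0.0017] turn -0.0014 tilt [-1.e-04 -6.e-04 -1.e+00] q [-0.12  0.2   1.81 -0.    1.13 -1.43] F [-1.1  0.8 -4. ] w 0.06489435215351107
```

View pics/w5.png

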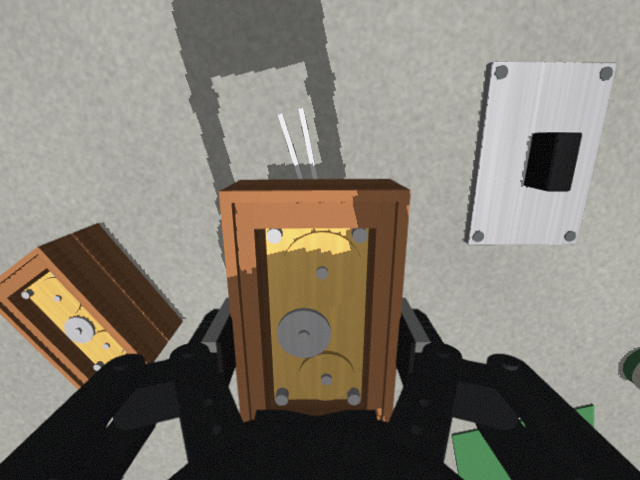

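The wrist view shows the tray held level with the movement seated. The stand's plate is fully visible, with screws at (501,72), (606,73), (570,236) and (477,236). The stump's +y top edge runs from (582,133) to (571,190).

```bash
python3 - <<'E'
from h import *
def ld(n):
    c=dict(np.load(f'pics/{n}.npz'));c['k1']=float(c['k1']);return c
W,T=ld('w5'),ld('top0')
f=lambda p,o,k:(np.array(p,float)+.5)/k-.5+o
# order -x-y,-x+y,+x+y,+x-y
sw=np.float32([(501,72),(606,73),(570,236),(477,236)])
def ref(c,p,r):
    g=cv2.cvtColor(c['img'],cv2.COLOR_RGB2GRAY);out=[]
    for x,y in p:
        x,y=int(round(x)),int(round(y));q=g[y-r:y+r+1,x-r:x+r+1].astype(float)
        w=np.clip(np.percentile(q,60)-15-q,0,None);yy,xx=np.mgrid[-r:r+1,-r:r+1];out.append((x+(w*xx).sum()/w.sum(),y+(w*yy).sum()/w.sum()))
    return np.array(out)
sw=ref(W,sw,8)
st=ref(T,f([(175,300),(33,266),(94,39),(237,74)],(220,240),4),3)
print(sw.round(1).tolist(),st.round(1).tolist())
def info(P,n):
    v=(P[2]+P[3]-P[0]-P[1])[:2];print(n,P.mean(0).round(4),'yaw',np.degrees(np.arctan2(v[1],v[0])).round(2),'L',(np.linalg.norm(v)/2).round(4))
q=tri(W,sw,T,st);print(q.round(4));info(q[:,:3],'tri')
info(onplane(W,sw,.01),'W');info(onplane(T,st,.01),'T')
g=cv2.cvtColor(W['img'],cv2.COLOR_RGB2GRAY)[40:265,450:635]
m=cv2.morphologyEx(((g>150)*255).astype(np.uint8),cv2.MORPH_OPEN,np.ones((5,5)))
k=cv2.convexHull(max(cv2.findContours(m,0,2)[0],key=cv2.contourArea)).reshape(-1,2)+[450,40]
print(cv2.minAreaRect((onplane(W,k,.01)[:,:2]*1000).astype(np.float32)))
wu=[(582,133),(571,190)];print('stump edge',tri(W,wu,T,f([(102,205),(120,126)],(220,240),4)).round(4), onplane(W,wu,.042).round(4).tolist())
E
```

```text
[[500.7, 71.7], [605.3, 73.2], [569.4, 235.6], [476.6, 235.4]] [[263.5, 315.4], [227.8, 306.1], [243.2, 249.2], [279.3, 258.2]]
[[3.977e-01 1.833e-01 1.180e-02 2.000e-04]
 [4.187e-01 2.645e-01 1.140e-02 1.000e-04]
 [5.479e-01 2.314e-01 1.100e-02 4.000e-04]
 [5.259e-01 1.486e-01 1.280e-02 1.200e-03]]
tri [0.4726 0.207  0.0117] yaw -14.77 L 0.1331
W [0.4728 0.2081 0.01  ] yaw -14.67 L 0.1335
T [0.4728 0.2071 0.01  ] yaw -14.82 L 0.1337
((479.1336669921875, 220.21783447265625), (173.06777954101562, 204.10446166992188), 81.96419525146484)
stump edge [[0.4524 0.2195 0.0458 0.0035]
 [0.4944 0.2105 0.045  0.0005]] [[0.4548, 0.2221, 0.042], [0.4956, 0.2125, 0.042]]
```

```bash

python3 steer.py '[{"pos": [0.003,0.01,0]},{"pos": [0.006,0.019,0]},{"pos": [0.009,0.028,0]},{"pos": [0.009,0.028,0]},{"pos": [0.009,0.028,0]}]'
python3 steer.py '[{"pos": [0.009,0.028,0]},{"pos": [0.006,0.019,0]},{"pos": [0.005,0.017,0]},{"pos": [0.0036,0.0098,0]},{}]'
python3 steer.py '[{},{},{}]'
python3 -c "
from h import *
todo(.4728,.2078,.09,75.3)"
```

```text
clock: 8.03
position: [0.4764, 0.1327, 0.1787]
ee_rot: [0.0, 0.128, 0.992, 0.0]
contact_force: [0.6, -0.2, -4.3]
width: 0.0651
gripper_force: 57.0
clock: 8.45
position: [0.4721, 0.211, 0.1786]
ee_rot: [-0.0, 0.126, 0.992, 0.001]
contact_force: [1.0, -0.0, -4.4]
width: 0.0651
gripper_force: 57.1
clock: 8.7
position: [0.4723, 0.2079, 0.1786]
ee_rot: [-0.0, 0.128, 0.992, -0.0]
contact_force: [-0.7, 0.4, -4.5]
width: 0.0649
gripper_force: 57.1
t 8.7 pos [0.4723 0.2079 0.1786] tool d [-0.0005  0.      0.0886] turn 0.0005 tilt [-2.e-04 -5.e-04 -1.e+00] q [ 0.28  0.24  1.75 -0.    1.15 -1.03] F [-0.7  0.4 -4.5] w 0.06489967626164492
```

```bash

python3 steer.py '[{"pos": [-0.0005,0,0.01]},{"pos": [0,0,0.02]},{"pos": [0,0,0.022]},{"pos": [0,0,0.018]},{"pos": [0,0,0.01]}]'
python3 steer.py '[{"pos": [0,0,0.006]},{"pos": [0,0,0.003]},{},{},{}]'
python3 - <<'E'
from h import *
todo(.4728,.2078,.045,75.3)
S=grab('side');W=grab('wrist')
a=cv2.resize(S['img'][140:300,160:300],None,fx=3,fy=3,interpolation=cv2.INTER_CUBIC)
b=cv2.resize(W['img'][:,150:490],(340,480))
cv2.imwrite('pics/p9.png',np.hstack([a,b])[:,:,::-1])
E
```

```text
clock: 9.12
position: [0.4713, 0.2076, 0.0961]
ee_rot: [-0.002, 0.128, 0.992, -0.001]
contact_force: [-1.3, -0.4, -3.6]
width: 0.0647
gripper_force: 57.0
clock: 9.53
position: [0.4736, 0.2091, 0.0906]
ee_rot: [0.001, 0.127, 0.992, 0.0]
contact_force: [0.6, 0.3, -4.7]
width: 0.065
gripper_force: 57.0
t 9.5333 pos [0.4736 0.2091 0.0906] tool d [ 0.0006 -0.0015  0.0456] turn 0.0016 tilt [ 2.2e-03  7.0e-04 -1.0e+00] q [ 0.28  0.34  1.87  0.    0.94 -1.03] F [ 0.6  0.3 -4.7] w 0.06504831928321948
```

View pics/p9.png

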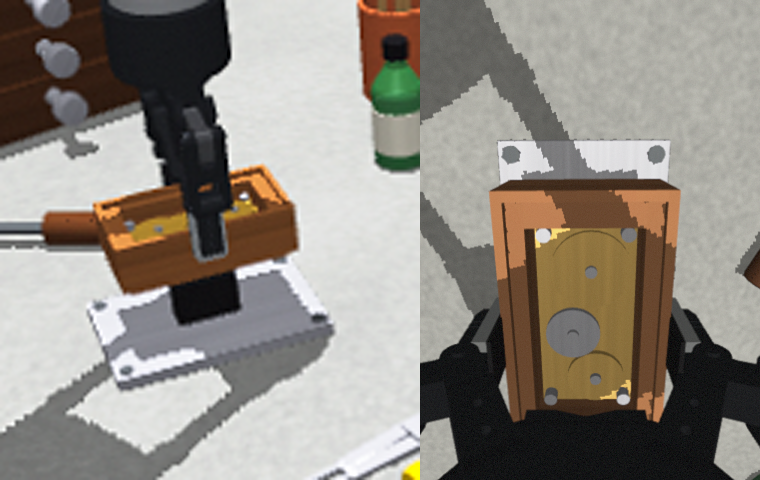

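The tray hangs level, centred over the stump and square to the plate. I'll lower it slowly, watching the force.

```bash

python3 steer.py '[{"pos": [0,0,0.003]},{"pos": [0,0,0.004]},{"pos": [0,0,0.004]},{"pos": [0,0,0.004]},{"pos": [0,0,0.003]}]'
python3 steer.py '[{"pos": [0,0,0.003]},{"pos": [0,0,0.003]},{"pos": [0,0,0.003]},{},{}]'
python3 -c "
from h import *
todo(.4728,.2078,.045,75.3)"
```

```text
clock: 10.05
position: [0.4724, 0.2087, 0.0709]
ee_rot: [-0.0, 0.127, 0.992, -0.0]
contact_force: [-0.1, 0.2, -3.7]
width: 0.0649
gripper_force: 57.1
clock: 10.47
position: [0.4728, 0.2089, 0.0625]
ee_rot: [-0.0, 0.127, 0.992, 0.0]
contact_force: [-0.9, 0.2, -2.7]
width: 0.0648
gripper_force: 57.2
t 10.4667 pos [0.4728 0.2089 0.0625] tool d [-0.0003 -0.001   0.0175] turn 0.0017 tilt [-1.e-04  0.e+00 -1.e+00] q [ 0.28  0.37  1.9   0.    0.87 -1.03] F [-0.9  0.2 -2.7] w 0.06484020131029213
```

```bash

python3 steer.py '[{"pos": [0,0,0.003]},{"pos": [0,0,0.003]},{"pos": [0,0,0.003]},{"pos": [0,0,0.002]},{}]'
python3 steer.py '[{"pos": [0,0,0.0015]},{"pos": [0,0,0.0015]},{"pos": [0,0,0.001]},{}]'
python3 -c "
from h import *
todo(.4728,.2078,.045,75.3)"
```

```text
clock: 10.88
position: [0.4724, 0.2087, 0.051]
ee_rot: [-0.001, 0.127, 0.992, -0.0]
contact_force: [-0.9, 0.5, -2.8]
width: 0.0648
gripper_force: 57.2
clock: 11.22
position: [0.4727, 0.2088, 0.0474]
ee_rot: [-0.0, 0.127, 0.992, 0.0]
contact_force: [-0.8, -0.1, -1.9]
width: 0.0647
gripper_force: 57.2
t 11.2167 pos [0.4727 0.2088 0.0474] tool d [-0.0004 -0.001   0.0024] turn 0.0017 tilt [-3.e-04  0.e+00 -1.e+00] q [ 0.28  0.39  1.92  0.    0.83 -1.03] F [-0.8 -0.1 -1.9] w 0.06472905581735505
```

```bash

python3 steer.py '[{"pos": [0,0,0.001]},{},{}]'
python3 steer.py '[{"pos": [0,0,0.001]},{},{}]'
python3 steer.py '[{"pos": [0,0,0.0005]},{},{}]'
```

```text
clock: 11.47
position: [0.4728, 0.2088, 0.0466]
ee_rot: [-0.0, 0.127, 0.992, 0.0]
contact_force: [-0.4, 0.7, -2.6]
width: 0.065
gripper_force: 57.2
clock: 11.72
position: [0.4727, 0.2088, 0.0456]
ee_rot: [-0.0, 0.127, 0.992, 0.0]
contact_force: [0.6, 0.2, -2.8]
width: 0.065
gripper_force: 57.2
clock: 11.97
position: [0.4728, 0.2088, 0.0451]
ee_rot: [0.0, 0.127, 0.992, 0.0]
contact_force: [0.0, -1.3, -2.8]
width: 0.0651
gripper_force: 57.2
```

```bash

for i in 1; do python3 steer.py '[{"pos": [0,0,0.0005]},{},{}]'; done
python3 steer.py '[{"pos": [0,0,0.0005]},{},{}]'
python3 steer.py '[{"pos": [0,0,0.0005]},{},{}]'
```

```text
clock: 12.22
position: [0.4728, 0.2089, 0.045]
ee_rot: [0.0, 0.127, 0.992, 0.0]
contact_force: [-1.6, -0.9, 2.8]
width: 0.0648
gripper_force: 57.8
clock: 12.47
position: [0.4728, 0.2088, 0.045]
ee_rot: [0.0, 0.127, 0.992, 0.0]
contact_force: [-3.5, -1.3, 7.5]
width: 0.0653
gripper_force: 58.6
clock: 12.72
position: [0.4728, 0.2089, 0.045]
ee_rot: [0.0, 0.127, 0.992, 0.0]
contact_force: [-3.6, -0.4, 11.0]
width: 0.0653
gripper_force: 59.0
```

The tray is seated: the height has stopped at 0.045 m and the force is rising. I'll release it and retreat.

```bash

python3 steer.py '[{},{},{}]' 0.072 20
python3 steer.py '[{},{},{}]' 0.085
python3 steer.py '[{"pos": [0,0,-0.005]},{"pos": [0,0,-0.01]},{"pos": [0,0,-0.015]},{"pos": [0,0,-0.02]},{"pos": [0,0,-0.03]}]'
python3 steer.py '[{"pos": [0,0,-0.03]},{"pos": [0,0,-0.03]},{"pos": [0,0,-0.02]},{"pos": [0,0,-0.01]},{}]'
python3 - <<'E'
from h import *
S=grab('side');W=grab('wrist')
a=cv2.resize(S['img'][140:390,160:450],None,fx=1.5,fy=1.5,interpolation=cv2.INTER_CUBIC)
a=np.vstack([a,np.zeros((480-a.shape[0],a.shape[1],3),np.uint8)])
cv2.imwrite('pics/p10.png',np.hstack([a,W['img'][:,140:500]])[:,:,::-1])
E
```

```text
clock: 12.97
position: [0.4731, 0.2089, 0.0436]
ee_rot: [0.0, 0.127, 0.992, 0.0]
contact_force: [0.7, -0.0, 0.1]
width: 0.0719
gripper_force: 0.0
clock: 13.22
position: [0.4728, 0.2088, 0.0434]
ee_rot: [-0.0, 0.127, 0.992, 0.0]
contact_force: [0.2, -0.1, 0.1]
width: 0.0848
gripper_force: 0.0
clock: 13.63
position: [0.4714, 0.2084, 0.1235]
ee_rot: [-0.002, 0.127, 0.992, -0.001]
contact_force: [0.6, 0.7, -0.6]
width: 0.085
gripper_force: 0.0
clock: 14.05
position: [0.4741, 0.2093, 0.2167]
ee_rot: [0.003, 0.127, 0.992, 0.001]
contact_force: [0.1, -0.3, -0.9]
width: 0.0848
gripper_force: 0.0
```

View pics/p10.png

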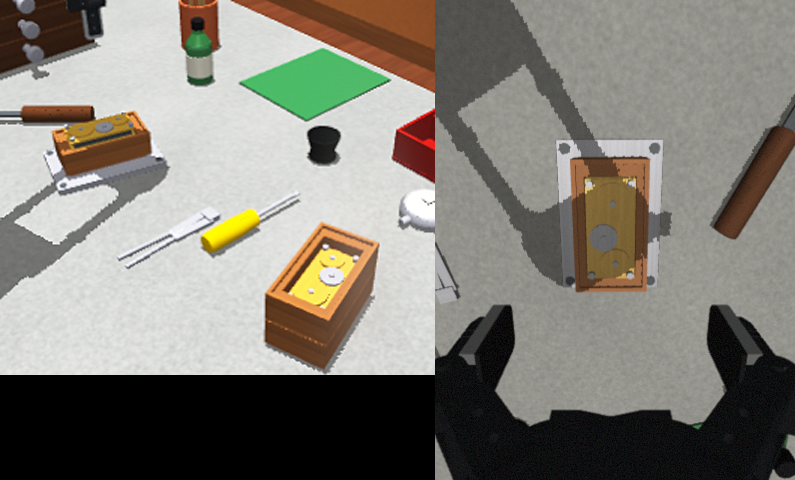

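The tray sits flat and square on the stand at (102,145), with the movement level and standing above the rim. The two-tray pile and the other items look undisturbed.

```bash
python3 steer.py '[{},{},{}]' >/dev/null; python3 -c "
from rig import manip
print(manip.sign_off())"
```

```text
the job is handed in; nothing more can be done
None
```

The top tray is seated flat on the stand's base, with the movement standing level and proud of its rim. The gripper is clear, nothing else looks moved in the last picture, and the job was handed in at about 14 s on the robot's clock.

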